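# Fit the trimming chuck on the potter's wheel

## Task

Mount the trimming chuck on the potter's wheel: pick it up by its clay stub, set its round dark grey bat on the wheel head, turn it until all three pins find the three holes, and press it gently down until the bat lies fully home, flat on the head, then let go of it. Keep it level, do not drop it or force it onto the pins, and leave the other things on the table as they are.

Things in the scene. Friction and masses are not known exactly. Their poses are not given: they have to be found in the camera images.
- chuck: The loose trimming chuck, 0.3 to 0.65 kg, flat on the table: a round dark grey bat (diameter 190 mm, 12 mm thick) with a terracotta stub on its middle. Origin: centre of the bat's underside, z up. Three round through holes, diameter 11.5 mm, lie 75 mm from the centre, at 0, 120 and 240 degrees from its own x axis: every third of a turn fits alike.
- chuck_top (a point): Centre of the stub's top, 82 mm above the bat's underside. The stub is an upright cylinder, diameter 54 mm, 70 mm tall above the bat; grip it across the outside (its dished mouth is shallow).
- wheel_center (a point): Centre of the wheel head's top face, on the axis it turns about, 160 mm above the table; z up. The head is a flat aluminium disc, diameter 200 mm. With the bat fully home its underside lies on this face. The point belongs to the fixed housing: its axes do NOT show how far the head is turned. With the motor off the head turns stiffly by hand, about 0.6 N m.
- pin_height (a point): Point 12 mm above wheel_center, level with the tips of the three brass pins of the head (diameter 9.5 mm, the last 3.5 mm domed, 75 mm from the axis, 120 degrees apart). The head stands turned anyhow, unmeasured: look or feel for the pins: a bat resting on the tips and turned up to a third of a turn drops over them. At up to 8 N it slides on the tips; pressed much harder it drags the head.
- wheel: The table-top potter's wheel, fixed: light grey housing 290 x 250 mm, 102 mm tall, under the head a dark round splash basin (diameter 284 mm, rim 148 mm above the table), a black speed knob on its own -x side. Origin: its underside on the table, below the head's axis. It stands on the robot's left or right, the chuck on the other side.
- bowl: Bystander: white bowl, diameter 104 mm, 50 mm tall. Origin: centre of its underside.
- bottle_pot: Bystander: pale fired bottle, diameter 72 mm, 112 mm tall. Origin: centre of its underside.
- plunger_cutter: Bystander: light blue plunger cutter, diameter 48 mm, 55 mm tall. Origin: centre of its underside.
- loop_tool: Bystander: trimming tool with a wooden handle and a wire loop, 175 mm long, lying along its own x. Origin: underside, in the middle of the handle part.
- rib: Bystander: dark wooden rib, 50 x 85 x 7 mm, lying flat. Origin: centre of its underside.
- centring_ring: Bystander: low terracotta ring, diameter 84 mm, 28 mm tall. Origin: centre of its underside.
- slip_cup: Bystander: light blue cup, diameter 72 mm, 75 mm tall. Origin: centre of its underside.

How it is judged:
On the way, in this order (a step that is already met when the one before it is completed fails the run):
1. the chuck is lifted clear of the table (height (world z) of chuck above 0.05 m), for 0.2 s.
2. the bat is fully home over the three pins (z of chuck in the frame of wheel_center below 0.003 m and horizontal distance between chuck and wheel_center below 0.004 m), for 0.1 s.
At the end, for the whole second after the job is handed in: The bat lies flat on the wheel head with all three pins in its holes: its underside within 2 mm of the head's top face, its centre within 3 mm of the head's axis, tilted less than 0.02 rad, at rest and let go (z of chuck in the frame of wheel_center between -0.002 and 0.002 m and horizontal distance between chuck and wheel_center below 0.003 m and angle between chuck's own z axis and vertical below 0.02 rad and linear speed of chuck below 0.02 m/s and contact force between the fingers and chuck below 0.1 N); the robot touches nothing.
It fails at once if the chuck was forced or dropped onto the wheel (more than 40 N between them) (contact force between chuck and wheel above 40 N).
It fails at once if the chuck was tipped by more than 0.3 rad (angle between chuck's own z axis and vertical above 0.3 rad).
It fails at once if another thing on the table was moved by more than 30 mm (distance of any of bowl, bottle_pot, plunger_cutter, loop_tool, rib, centring_ring, slip_cup from where it was at the start of the episode above 0.03 m).
It also fails if it takes over 72 s, if anything falls off the work surface, if the arm or the gripper's body presses on something with over 40 N, if the wrist force passes 120 N, or if a joint passes its speed limit or range.

## Robot

A 7-joint arm with a two-finger parallel gripper is mounted at the origin on the work surface. World frame = base frame: x ahead of the robot, y to its left, z up, the work surface at z = 0. Lengths are in m, angles in rad, forces in N, time in s.
With the tool pointing down it reaches from about 0.425 to 0.875 m from the base axis. Payload 4.7 kg.
Tool frame: the origin (TCP) lies at the very end of the fingers, on their centre line; the grasp point (between the pads) lies 19 mm behind it; z points along the fingers, y is the direction in which the jaws open and shut (so a half turn about z gives the same grasp; the last joint's range is limited). The gripper opens to 87 mm and grips with 3 to 60 N. Pads are 19 mm wide; open, the fingers measure 117 mm over their backs; the gripper's body (75 mm by 190 mm) begins 51 mm behind the grasp point.
Start: joints at [-1.218, 0.321, -0.07, 1.45, 0.023, 1.371, -0.057], TCP at [0.216, 0.613, 0.191] pointing down, gripper open.
Joint ranges: [-2.86, 2.86], [-0.3, 2.09], [-1.38, 1.24], [0.06, 2.45], [-1.56, 4.7], [0.09, 2.05], [-2.69, 2.69]. Speed limits (rad/s): [2.57, 2.57, 3.14, 3.14, 3.14, 3.14, 3.14].

## Interface

Orientations are given as a rotation vector (axis times angle).
In Python, from bench import ctrl, get_image, camera_info gives the robot as it stands.
- The arm moves only by the tool carry_out, never from a script. Its argument "commands" is a list of rows, each an object of numbers: "tx", "ty", "tz": the shift along the tool's x, y, z in m; "rx", "ry", "rz": the turn, a rotation vector about the tool's x, y, z in rad; "jaw": the opening, from 0 (shut) to 1 (fully open). In form: [{"tx": .., "ty": .., "tz": .., "rx": .., "ry": .., "rz": .., "jaw": ..}, ...]. A call has 1 to 12 rows; each row is the pose to reach, as a shift and turn from the pose commanded when the call began, along the tool's axes at that moment; what a row does not reach only later rows make up. A row lasts 1/8 s, in which the tool goes at most 62.5 mm and 10.7 degrees, less where a joint would pass 70% of its speed; a pose out of reach is approached as far as the arm can. A call with a gripper value outside its range is refused whole. The fingers move at their own pace and stop on an object; "grip_force" is the grip in N (left out, the last holds). Time passes only in rows, so rows that repeat a pose let the fingers close. It gives the time, the measured TCP pose, the force and the opening at its end, in the units of the state.
- ctrl.get_state(): the state, without advancing time (a new reading comes with each control period).
- get_image(name): name is "scene" or "top" or "wrist"; returns the picture (480x640x3 uint8, red, green, blue); there is no depth.
- camera_info(name): a dict with "intrinsics" (3x3 intrinsics, pixels), "R" (3x3) and "t" (3): a world point X has camera coordinates R X + t. Camera axes: x right, y down, z forward; pixel columns grow to the right and rows downward; lengths in m; the calibration is good to about 2 mm. A picture is of the moment at which its call begins: read the wrist's pose just before it. camera_info takes no time and is no camera call; for the wrist camera it gives the pose at the moment of the call.
- ctrl.close_job(): hands the job in, once; it reports no verdict.
The state is a dict: "time": time; "joint_positions": joint angles; "qd": joint speeds; "joint_torque": joint torques, N m; "position": TCP position; "tool_rot": TCP orientation; "ft_force": force on the tool from outside, world axes, zero at the start; "torque": the same for the moment, N m; "grip_width": opening from 0.0 (shut) to 1.0 (fully open).
Only numpy, scipy, OpenCV 4.12 (cv2) and the standard library are available. Lean on these libraries where they do the work, as an engineer would, in place of code of your own. Each camera call takes 0.05 s, during which the arm holds its last target.

## Working session

There is one attempt and no reset: what is moved stays moved. The work goes in short steps, Python scripts to look and compute and a tool call to move; the robot and the scene stay as the last step left them, time stands still between calls to the robot, and variables do not carry over. Pictures are saved under pics/ and viewed, and the job is handed in when it is done.

Besides the shell and the picture viewer there is one more tool, called after "Request:" as name(argument=value, ...) on one line, values as JSON. carry_out: Moves the arm, as the interface text tells. Its arguments: {"type":"object","properties":{"commands":{"type":"array"},"grip_force":{"type":"number"}},"required":["commands"]}

```bash
mkdir -p pics; ls; python3 - <<'E'
from bench import ctrl,get_image,camera_info
import cv2
print(ctrl.get_state())
for n in("scene","top","wrist"):
    c=camera_info(n);print(n,c)
    cv2.imwrite(f"pics/{n}0.png",get_image(n)[:,:,::-1])
E
```

```text
pics
{'time': 0.0, 'joint_positions': array([-1.2179155 ,  0.32181921, -0.07008692,  1.45169676,  0.02264426,
        1.3707799 , -0.0568677 ]), 'qd': array([ 1.40450118e-05,  8.50073963e-04, -1.00732748e-03,  3.67133993e-04,
       -8.49645623e-04,  2.14030828e-03,  3.09611980e-05]), 'joint_torque': array([ 2.74487036e-05, -4.91286492e+01, -4.03772732e-01, -3.12525058e+01,
       -6.39067660e-02,  4.32209868e-02,  1.73617427e-04]), 'position': array([0.21587916, 0.61244847, 0.18995314]), 'tool_rot': array([-5.29468415e-01, -3.09646728e+00,  2.99637578e-03]), 'ft_force': array([-0.80091259, -0.0554062 ,  0.75990817]), 'torque': array([ 0.03418743,  0.05688884, -0.0040339 ]), 'grip_width': 1.002100999140283}
scene {'intrinsics': array([[589.13939688,   0.        , 315.16595751],
       [  0.        , 589.13939688, 240.3450689 ],
       [  0.        ,   0.        ,   1.        ]]), 'R': array([[ 0.8297983 ,  0.55792092,  0.01261088],
       [ 0.4390113 , -0.63865888, -0.63196829],
       [-0.34453428,  0.52994253, -0.77489163]]), 't': array([-0.49077835, -0.1765407 ,  1.89785325])}
top {'intrinsics': array([[459.51904952,   0.        , 315.73088921],
       [  0.        , 459.51904952, 242.72613071],
       [  0.        ,   0.        ,   1.        ]]), 'R': array([[-0.00137802, -0.9999931 , -0.00344914],
       [-0.99465837,  0.00172665, -0.10320725],
       [ 0.1032125 ,  0.00328849, -0.99465389]]), 't': array([0.01037457, 0.60046587, 1.2482208 ])}
wrist {'intrinsics': array([[406.63143923,   0.        , 324.19446904],
       [  0.        , 406.63143923, 239.23483724],
       [  0.        ,   0.        ,   1.        ]]), 'R': array([[ 0.33342469,  0.94277554, -0.00150123],
       [ 0.91236626, -0.32226807,  0.25245019],
       [ 0.23752007, -0.0855428 , -0.96760873]]), 't': array([-0.64983309, -0.02994225,  0.39013184])}
```

View pics/scene0.png

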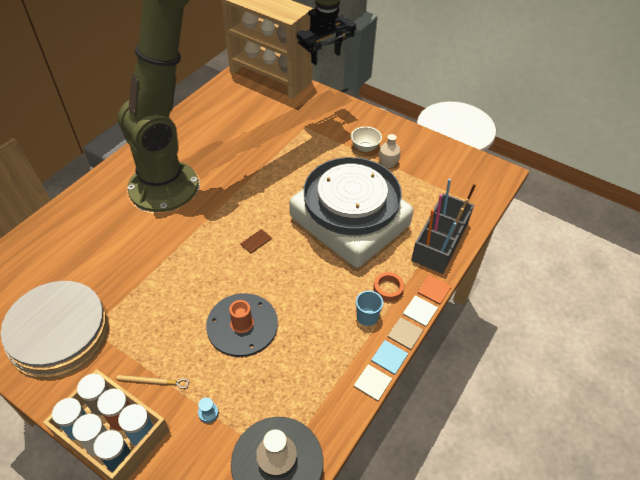

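View pics/top0.png

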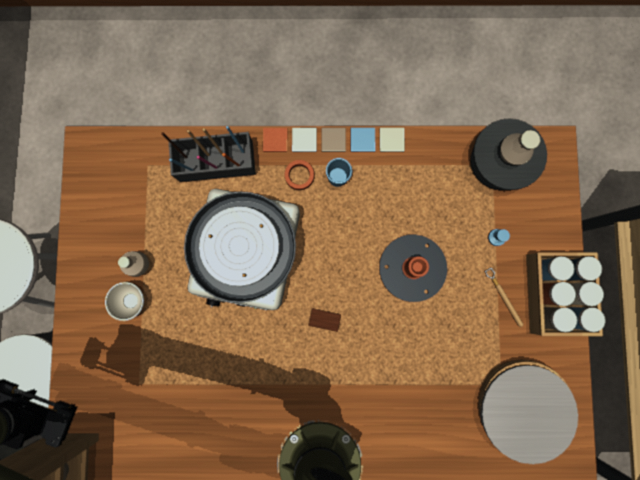

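View pics/wrist0.png

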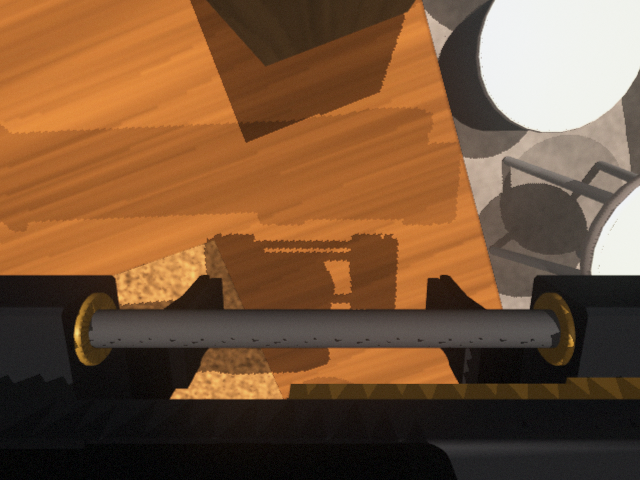

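The top view shows the chuck at about (413,267) and the wheel head at about (239,247), with pins and holes visible as small dots. The scene view agrees. I'll zoom in and measure both.

```bash
cat > h.py <<'E'
import numpy as np,cv2
from bench import ctrl,get_image,camera_info
def ray(c,px,z):
    K,R,t=[np.array(c[k]) for k in("intrinsics","R","t")]
    d=R.T@np.linalg.solve(K,np.array([px[0],px[1],1.]));o=-R.T@t
    return o+d*(z-o[2])/d[2]
def proj(c,X):
    K,R,t=[np.array(c[k]) for k in("intrinsics","R","t")]
    p=K@(R@np.array(X)+t);return p[:2]/p[2]
E
python3 - <<'E'
import cv2,numpy as np
im=cv2.imread("pics/top0.png")
a=cv2.resize(im[187:307,180:300],(400,400),interpolation=cv2.INTER_CUBIC)
b=cv2.resize(im[227:307,373:453],(400,400),interpolation=cv2.INTER_CUBIC)
s=cv2.imread("pics/scene0.png")
cv2.imwrite("pics/z1.png",np.hstack([a,b]))
a=cv2.resize(s[150:240,300:410],(440,360),interpolation=cv2.INTER_CUBIC)
b=cv2.resize(s[280:370,190:300],(360,360),interpolation=cv2.INTER_CUBIC)
cv2.imwrite("pics/z2.png",np.hstack([a,b]))
E
```

```text
(no output)
```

View pics/z1.png

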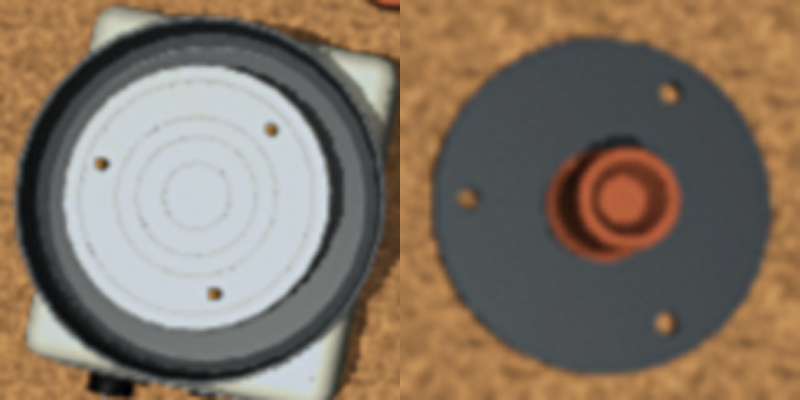

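View pics/z2.png

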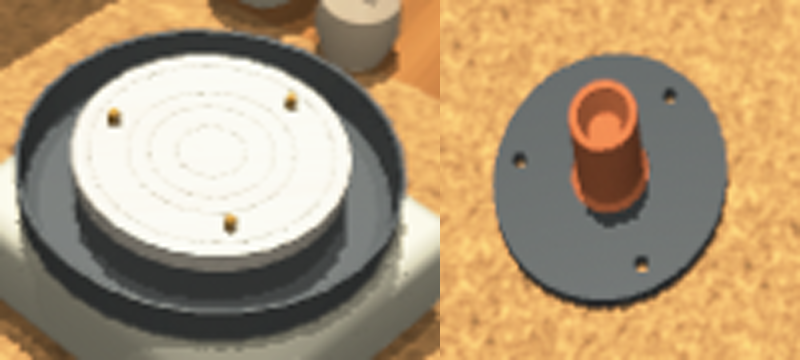

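The zooms show three brass pins on the head, near top-image pixels (210,236), (261,226) and (244,275). The three holes in the bat are also clear. Next I'll measure them with masks in both views.

```bash
cat > m.py <<'E'
from h import *
def blobs(mask,amin=1,amax=1e9):
    n,l,s,c=cv2.connectedComponentsWithStats(mask.astype(np.uint8))
    return [(c[i],s[i,4]) for i in range(1,n) if amin<=s[i,4]<=amax]
def wcent(W):
    y,x=np.mgrid[:W.shape[0],:W.shape[1]];return np.array([(W*x).sum(),(W*y).sum()])/W.sum()
def spots(im,seeds,weight,r=4):
    out=[]
    for s in seeds:
        x,y=np.round(s).astype(int);p=im[y-r:y+r+1,x-r:x+r+1].astype(float)
        w=weight(p);w=w-np.median(w);w[w<0.25*w.max()]=0
        out.append(wcent(w)+[x-r,y-r])
    return out
def fit(P):
    P=np.array([p[:2] for p in P]);ctr=P.mean(0)
    # circumcentre
    A=2*(P[1:]-P[0]);b=(P[1:]**2).sum(1)-(P[0]**2).sum();cc=np.linalg.solve(A,b)
    r=np.linalg.norm(P-cc,axis=1)
    a=np.degrees(np.arctan2(*(P-ctr).T[::-1]));
    m=np.degrees(np.angle(np.mean(np.exp(3j*np.radians(a)))))/3
    return ctr,cc,r.mean(),a,m
def ell(mask):
    cs,_=cv2.findContours(mask.astype(np.uint8),cv2.RETR_EXTERNAL,cv2.CHAIN_APPROX_NONE)
    return cv2.fitEllipse(cv2.convexHull(max(cs,key=cv2.contourArea)))
E
python3 - <<'E'
from m import *
S={"top":([(210.3,235.9),(261.3,226),(244.2,275.2)],[(426.5,245.2),(386,266.5),(425.5,291)]),
"scene":([(328.2,179),(372.4,175),(357,205.5)],[(209.5,319.7),(247,303.5),(240,345.7)])}
for n in S:
    im=cv2.imread(f"pics/{n}0.png");c=camera_info(n)
    g=lambda p:p[...,2]-p[...,0]   # R-B
    pins=spots(im,S[n][0],g);zp=.1695
    if n=="top": holes=spots(im,S[n][1],g)
    else: holes=spots(im,S[n][1],lambda p:255-p.sum(-1)/3)
    print(n,"pinpx",np.round(pins,1).tolist(),"holepx",np.round(holes,1).tolist())
    for nm,P,z in(("pins",pins,zp),("holes",holes,.006 if n=="top" else .010)):
        X=[ray(c,p,z) for p in P];ctr,cc,r,a,m=fit(X)
        print(nm,np.round(ctr,4),np.round(cc,4),"r",round(r,4),np.round(a,1),"m",round(m,2))
    # head & bat outlines
    hsv=cv2.cvtColor(im,cv2.COLOR_BGR2HSV)
    for nm,s,rad in(("head",np.mean(pins,0),60),("bat",np.mean(holes,0),45)):
        yy,xx=np.mgrid[:480,:640];near=np.hypot(xx-s[0],yy-s[1])<rad
        if nm=="head": mk=(hsv[...,2]>170)&(hsv[...,1]<60)&near
        else: mk=(hsv[...,1]<90)&(hsv[...,2]<150)&near
        mk=cv2.morphologyEx(mk.astype(np.uint8),cv2.MORPH_OPEN,np.ones((3,3)))
        cs,_=cv2.findContours(mk,cv2.RETR_EXTERNAL,cv2.CHAIN_APPROX_NONE)
        k=max(cs,key=cv2.contourArea)[:,0]
        z=.16 if nm=="head" else .012
        X=np.array([ray(c,p,z)[:2] for p in k]).astype(np.float32)
        (q,ax,an)=cv2.fitEllipse(X*1000);print(nm,np.round(q,1),np.round(ax,1))
E
```

```text
top pinpx [[209.5, 235.6], [260.7, 225.4], [243.5, 274.8]] holepx [[426.4, 245.3], [386.0, 266.4], [425.6, 291.1]]
pins [0.5803 0.2021] [0.5802 0.2022] r 0.0749 [  71.3  -48.6 -168.4] m -48.56
holes [ 0.5323 -0.2638] [ 0.5323 -0.2636] r 0.0749 [ -32.8   87.5 -152.4] m -32.57
head [580.6 202.6] [195.1 195.5]
bat [ 531.7 -263.1] [186.5 187.3]
scene pinpx [[327.9, 178.1], [372.2, 174.4], [357.0, 204.7]] holepx [[213.2, 319.2], [244.4, 305.7], [239.9, 343.8]]
pins [0.5819 0.1997] [0.5818 0.1996] r 0.0747 [-168.6   71.5  -48.5] m -48.51
holes [ 0.5123 -0.2767] [ 0.5209 -0.2764] r 0.0615 [-156.9   96.6  -34.7] m -31.74
head [581.7 200.5] [195.2 197.7]
bat [ 535.1 -265.6] [186.  190.5]
```

Pins: radius 74.9 mm in both views, centre about (0.581,0.201), phase -48.5°. Holes: radius 74.9 mm in the top view, centre about (0.532,-0.264), phase -32.6°. The radius matches the given 75 mm, so the chuck has to turn about -16°. The scene-view hole seeds were off, so I'll redo those along with the stub top and print the move deltas.

```bash
cat > plan.py <<'E'
from h import *
from scipy.spatial.transform import Rotation as Ro
def plan(p,yawdeg=None):
    s=ctrl.get_state();R=Ro.from_rotvec(s["tool_rot"])
    x,y,z=R.as_matrix().T
    d=R.inv().apply(np.array(p)-s["position"])
    if yawdeg is None: rv=np.zeros(3)
    else:
        a=np.radians(yawdeg);Y=np.array([np.cos(a),np.sin(a),0]);Z=np.array([0,0,-1.]);X=np.cross(Y,Z)
        rv=(R.inv()*Ro.from_matrix(np.c_[X,Y,Z])).as_rotvec()
    print("t",np.round(d,4),"r",np.round(rv,4),"yaw now",np.round(np.degrees(np.arctan2(y[1],y[0])),2))
def st():
    s=ctrl.get_state();R=Ro.from_rotvec(s["tool_rot"]).as_matrix()
    print("t",round(s["time"],2),"p",np.round(s["position"],4),"yaw",round(float(np.degrees(np.arctan2(R[1,1],R[0,1]))),2),"zaxis",np.round(R[:,2],4),"F",np.round(s["ft_force"],2),"T",np.round(s["torque"],2),"g",round(float(s["grip_width"]),3),"q",np.round(s["joint_positions"],2))
E
python3 - <<'E'
from m import *
from plan import *
n="scene";im=cv2.imread("pics/scene0.png");c=camera_info(n)
X=[190+ (520-440)/360*110,190+(670-440)/360*110,190+(642-440)/360*110];Y=[280+159/4,280+95/4,280+263/4]
h=spots(im,list(zip(X,Y)),lambda p:255-p.sum(-1)/3,3)
f=fit([ray(c,p,.010) for p in h]);print(f)
for n in("top","scene"):
    im=cv2.imread(f"pics/{n}0.png");c=camera_info(n)
    hsv=cv2.cvtColor(im,cv2.COLOR_BGR2HSV)
    pc=proj(c,[.5325,-.2645,.082]);print(n,pc)
for p,y in(((.45,.30,.32),4),((.533,-.264,.2),4)): plan(p,y)
E
```

```text
(array([ 0.53084377, -0.26168823]), array([ 0.53052215, -0.26147765]), np.float64(0.07485659779407562), array([-152.26057744,   87.2337141 ,  -32.51889905]), np.float64(-32.515254233624866))
top [418.8167786  266.02320807]
scene [238.9449536  308.33349637]
t [-0.3246 -0.2172 -0.1294] r [-1.2000e-03  9.0000e-04  1.1622e+00] yaw now 70.59
t [-0.5904 -0.7214 -0.0087] r [-1.2000e-03  9.0000e-04  1.1622e+00] yaw now 70.59
```

Request:
carry_out(commands=[{"tx":-0.02,"ty":-0.01,"tz":-0.04,"rz":0.1,"jaw":1},{"tx":-0.06,"ty":-0.04,"tz":-0.08,"rz":0.25,"jaw":1},{"tx":-0.1,"ty":-0.07,"tz":-0.11,"rz":0.4,"jaw":1},{"tx":-0.14,"ty":-0.1,"tz":-0.13,"rz":0.55,"jaw":1},{"tx":-0.185,"ty":-0.125,"tz":-0.13,"rz":0.7,"jaw":1},{"tx":-0.23,"ty":-0.155,"tz":-0.13,"rz":0.85,"jaw":1},{"tx":-0.27,"ty":-0.18,"tz":-0.13,"rz":1.0,"jaw":1},{"tx":-0.3,"ty":-0.2,"tz":-0.13,"rz":1.1,"jaw":1},{"tx":-0.325,"ty":-0.217,"tz":-0.13,"rz":1.162,"jaw":1},{"tx":-0.325,"ty":-0.217,"tz":-0.13,"rz":1.162,"jaw":1}])

```text
invalid input
```

```bash
python3 -c "
from plan import *
st();plan((.5315,-.2635,.2),4)"
```

```text
t 0.15 p [0.216  0.6126 0.1902] yaw 70.59 zaxis [-4.0e-04 -1.4e-03 -1.0e+00] F [-0.14  0.5   0.07] T [-0.   -0.01 -0.06] g 1.003 q [-1.22  0.32 -0.07  1.45  0.02  1.37 -0.06]
t [-0.5888 -0.7214 -0.0087] r [-1.2000e-03  9.0000e-04  1.1622e+00] yaw now 70.59
```

Request:
carry_out(commands=[{"tx":-0.02,"ty":-0.01,"tz":-0.04,"rx":0,"ry":0,"rz":0.1,"jaw":1},{"tx":-0.06,"ty":-0.04,"tz":-0.08,"rx":0,"ry":0,"rz":0.25,"jaw":1},{"tx":-0.1,"ty":-0.07,"tz":-0.11,"rx":0,"ry":0,"rz":0.4,"jaw":1},{"tx":-0.14,"ty":-0.1,"tz":-0.13,"rx":0,"ry":0,"rz":0.55,"jaw":1},{"tx":-0.185,"ty":-0.125,"tz":-0.13,"rx":0,"ry":0,"rz":0.7,"jaw":1},{"tx":-0.23,"ty":-0.155,"tz":-0.13,"rx":0,"ry":0,"rz":0.85,"jaw":1},{"tx":-0.27,"ty":-0.18,"tz":-0.13,"rx":0,"ry":0,"rz":1.0,"jaw":1},{"tx":-0.3,"ty":-0.2,"tz":-0.13,"rx":0,"ry":0,"rz":1.1,"jaw":1},{"tx":-0.325,"ty":-0.217,"tz":-0.13,"rx":0,"ry":0,"rz":1.162,"jaw":1},{"tx":-0.325,"ty":-0.217,"tz":-0.13,"rx":0,"ry":0,"rz":1.162,"jaw":1}], grip_force=25)

```text
time: 1.4
position: [0.4521, 0.2982, 0.3211]
tool_rot: [2.147, 2.293, -0.0]
ft_force: [-0.0, 0.3, -0.4]
grip_width: 1.001
```

```bash
python3 -c "
from plan import *
st();plan((.5315,-.2635,.2),4)"
```

```text
t 1.4 p [0.4521 0.2982 0.3211] yaw 3.77 zaxis [ 4.e-04 -5.e-04 -1.e+00] F [-0.01  0.27 -0.37] T [-0.06  0.07 -0.01] g 1.001 q [-0.89  0.05  0.27  1.51 -0.01  1.58 -0.55]
t [-0.5656  0.0423  0.1214] r [ 0.0004  0.0005 -0.004 ] yaw now 3.77
```

Request:
carry_out(commands=[{"tx":-0.03,"ty":0.002,"tz":0,"rx":0,"ry":0,"rz":0,"jaw":1},{"tx":-0.08,"ty":0.006,"tz":0,"rx":0,"ry":0,"rz":0,"jaw":1},{"tx":-0.135,"ty":0.01,"tz":0,"rx":0,"ry":0,"rz":0,"jaw":1},{"tx":-0.19,"ty":0.014,"tz":0,"rx":0,"ry":0,"rz":0,"jaw":1},{"tx":-0.245,"ty":0.018,"tz":0,"rx":0,"ry":0,"rz":0,"jaw":1},{"tx":-0.3,"ty":0.022,"tz":0.01,"rx":0,"ry":0,"rz":0,"jaw":1},{"tx":-0.355,"ty":0.026,"tz":0.03,"rx":0,"ry":0,"rz":0,"jaw":1},{"tx":-0.41,"ty":0.03,"tz":0.06,"rx":0,"ry":0,"rz":0,"jaw":1},{"tx":-0.465,"ty":0.035,"tz":0.09,"rx":0,"ry":0,"rz":0,"jaw":1},{"tx":-0.515,"ty":0.039,"tz":0.11,"rx":0,"ry":0,"rz":0,"jaw":1},{"tx":-0.555,"ty":0.042,"tz":0.12,"rx":0,"ry":0,"rz":-0.004,"jaw":1},{"tx":-0.566,"ty":0.042,"tz":0.121,"rx":0,"ry":0,"rz":-0.004,"jaw":1}])

```text
time: 2.9
position: [0.5317, -0.2624, 0.1987]
tool_rot: [-2.138, -2.3, 0.003]
ft_force: [-0.3, 0.6, -0.5]
grip_width: 1.001
```

```bash
python3 -c "
from plan import *
st()
c=camera_info('wrist');im=get_image('wrist')[:,:,::-1].copy()
for z,r in((.082,.027),(.012,.095)):
  for p in [(.5315+r*np.cos(a),-.263+r*np.sin(a),z) for a in np.arange(0,6.28,.3)]:
    q=proj(c,p);cv2.circle(im,tuple(int(v) for v in q),2,(0,255,0),-1)
cv2.imwrite('pics/w1.png',im)
plan((.5315,-.263,.036),4)"
```

```text
t 2.9 p [ 0.5317 -0.2624  0.1987] yaw 4.18 zaxis [-2.4e-03 -6.0e-04 -1.0e+00] F [-0.31  0.6  -0.49] T [-0.07  0.04 -0.01] g 1.001 q [-0.29  0.25  0.83  1.61 -0.19  1.36  0.64]
t [-2.000e-04 -1.000e-04  1.632e-01] r [-0.0016  0.0008  0.0032] yaw now 4.19
```

View pics/w1.png

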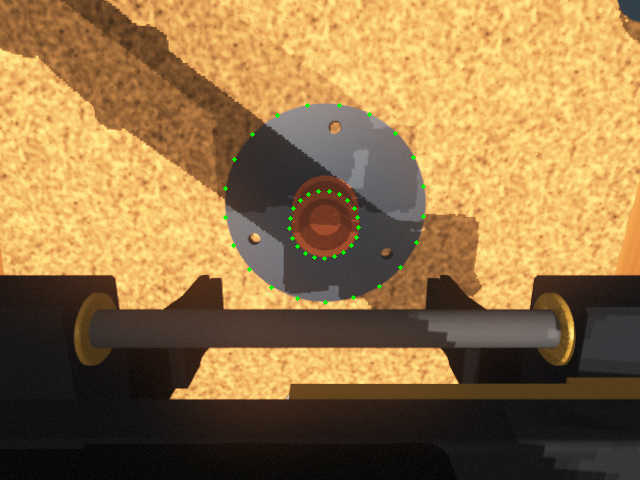

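The wrist view has the predicted circles lying on the bat edge and the stub's top (about (324,222)) to within a pixel or two. I'll go down and grip.

Request:
carry_out(commands=[{"tx":0,"ty":0,"tz":0.03,"rx":0,"ry":0,"rz":0,"jaw":1},{"tx":0,"ty":0,"tz":0.07,"rx":0,"ry":0,"rz":0,"jaw":1},{"tx":0,"ty":0,"tz":0.11,"rx":0,"ry":0,"rz":0,"jaw":1},{"tx":0,"ty":0,"tz":0.14,"rx":0,"ry":0,"rz":0,"jaw":1},{"tx":0,"ty":0,"tz":0.157,"rx":0,"ry":0,"rz":0,"jaw":1},{"tx":0,"ty":0,"tz":0.163,"rx":0,"ry":0,"rz":0,"jaw":1},{"tx":0,"ty":0,"tz":0.163,"rx":0,"ry":0,"rz":0,"jaw":0.75},{"tx":0,"ty":0,"tz":0.163,"rx":0,"ry":0,"rz":0,"jaw":0.65},{"tx":0,"ty":0,"tz":0.163,"rx":0,"ry":0,"rz":0,"jaw":0.5},{"tx":0,"ty":0,"tz":0.163,"rx":0,"ry":0,"rz":0,"jaw":0.4},{"tx":0,"ty":0,"tz":0.163,"rx":0,"ry":0,"rz":0,"jaw":0.4},{"tx":0,"ty":0,"tz":0.163,"rx":0,"ry":0,"rz":0,"jaw":0.4}], grip_force=30)

```text
time: 4.45
position: [0.5321, -0.2614, 0.0375]
tool_rot: [2.138, 2.302, 0.001]
ft_force: [-0.8, 0.8, 4.1]
grip_width: 0.613
```

```bash
python3 -c "
from plan import *
st()"
```

```text
t 4.45 p [ 0.5321 -0.2614  0.0375] yaw 4.24 zaxis [ 4.e-04  1.e-04 -1.e+00] F [-0.82  0.84  4.11] T [-0.02  0.29  0.  ] g 0.613 q [-0.22  0.4   0.77  1.8  -0.32  1.07  0.74]
```

Request:
carry_out(commands=[{"tx":0,"ty":0,"tz":-0.01,"rx":0,"ry":0,"rz":0,"jaw":0.4},{"tx":0,"ty":0,"tz":-0.03,"rx":0,"ry":0,"rz":0,"jaw":0.4},{"tx":0,"ty":0,"tz":-0.06,"rx":0,"ry":0,"rz":0,"jaw":0.4},{"tx":0,"ty":0,"tz":-0.1,"rx":0,"ry":0,"rz":0,"jaw":0.4},{"tx":0,"ty":0,"tz":-0.14,"rx":0,"ry":0,"rz":0,"jaw":0.4},{"tx":0,"ty":0,"tz":-0.18,"rx":0,"ry":0,"rz":0,"jaw":0.4},{"tx":0,"ty":0,"tz":-0.21,"rx":0,"ry":0,"rz":0,"jaw":0.4},{"tx":0,"ty":0,"tz":-0.225,"rx":0,"ry":0,"rz":0,"jaw":0.4},{"tx":0,"ty":0,"tz":-0.23,"rx":0,"ry":0,"rz":0,"jaw":0.4},{"tx":0,"ty":0,"tz":-0.23,"rx":0,"ry":0,"rz":0,"jaw":0.4}])

```text
time: 5.7
position: [0.5316, -0.261, 0.2663]
tool_rot: [-2.137, -2.301, 0.001]
ft_force: [-0.2, -0.6, -5.6]
grip_width: 0.61
```

```bash
python3 -c "
from plan import *
st()
cv2.imwrite('pics/s2.png',get_image('scene')[:,:,::-1])
plan((.581,.201,.265),4.2-16)
plan((.581,.201,.265),4.2)"
```

```text
t 5.7 p [ 0.5316 -0.261   0.2663] yaw 4.24 zaxis [-1.2e-03  5.0e-04 -1.0e+00] F [-0.17 -0.56 -5.62] T [-0.03 -0.01  0.03] g 0.61 q [-0.3   0.22  0.85  1.51 -0.16  1.49  0.62]
t [0.457  0.0836 0.0011] r [-0.0019 -0.0005  0.2799] yaw now 4.24
t [0.457  0.0836 0.0011] r [-0.0018 -0.0008  0.0007] yaw now 4.24
```

View pics/s2.png

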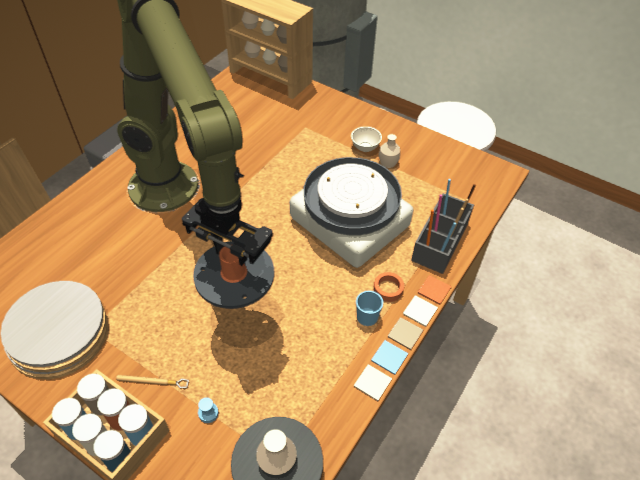

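The chuck is lifted and looks level, with the bat near (234,275) in the scene view. I'll carry it over the wheel, turning -16° on the way.

Request:
carry_out(commands=[{"tx":0.015,"ty":0.003,"tz":0,"rx":0,"ry":0,"rz":0.01,"jaw":0.4},{"tx":0.05,"ty":0.009,"tz":0,"rx":0,"ry":0,"rz":0.03,"jaw":0.4},{"tx":0.095,"ty":0.017,"tz":0,"rx":0,"ry":0,"rz":0.06,"jaw":0.4},{"tx":0.145,"ty":0.027,"tz":0,"rx":0,"ry":0,"rz":0.09,"jaw":0.4},{"tx":0.195,"ty":0.036,"tz":0,"rx":0,"ry":0,"rz":0.12,"jaw":0.4},{"tx":0.245,"ty":0.045,"tz":0,"rx":0,"ry":0,"rz":0.15,"jaw":0.4},{"tx":0.295,"ty":0.054,"tz":0,"rx":0,"ry":0,"rz":0.18,"jaw":0.4},{"tx":0.345,"ty":0.063,"tz":0,"rx":0,"ry":0,"rz":0.21,"jaw":0.4},{"tx":0.39,"ty":0.071,"tz":0,"rx":0,"ry":0,"rz":0.24,"jaw":0.4},{"tx":0.425,"ty":0.078,"tz":0,"rx":0,"ry":0,"rz":0.26,"jaw":0.4},{"tx":0.45,"ty":0.083,"tz":0,"rx":-0.001,"ry":0,"rz":0.275,"jaw":0.4},{"tx":0.457,"ty":0.0836,"tz":0,"rx":-0.001,"ry":0,"rz":0.28,"jaw":0.4}])

```text
time: 7.25
position: [0.5805, 0.203, 0.2651]
tool_rot: [-2.435, -1.985, 0.003]
ft_force: [-0.0, -1.2, -4.3]
grip_width: 0.613
```

```bash
python3 -c "
from plan import *
st()
for n in('top','scene','wrist'):
  cv2.imwrite(f'pics/{n}3.png',get_image(n)[:,:,::-1])
st()
a=cv2.imread('pics/top3.png');b=cv2.imread('pics/scene3.png')
cv2.imwrite('pics/z3.png',np.hstack([cv2.resize(a[177:317,165:305],(400,400)),cv2.resize(b[90:230,280:420],(400,400))]))
"
```

```text
t 7.25 p [0.5805 0.203  0.2651] yaw -11.61 zaxis [-0.0018 -0.001  -1.    ] F [-0.04 -1.16 -4.31] T [-0.24  0.12 -0.01] g 0.613 q [-0.85  0.24  0.57  1.44 -0.13  1.5  -0.48]
t 7.4 p [0.5813 0.1992 0.2664] yaw -11.85 zaxis [-1.0e-04 -1.7e-03 -1.0e+00] F [ 0.16 -1.06 -4.15] T [-0.12  0.07 -0.04] g 0.609 q [-0.85  0.24  0.58  1.44 -0.13  1.5  -0.48]
```

View pics/z3.png

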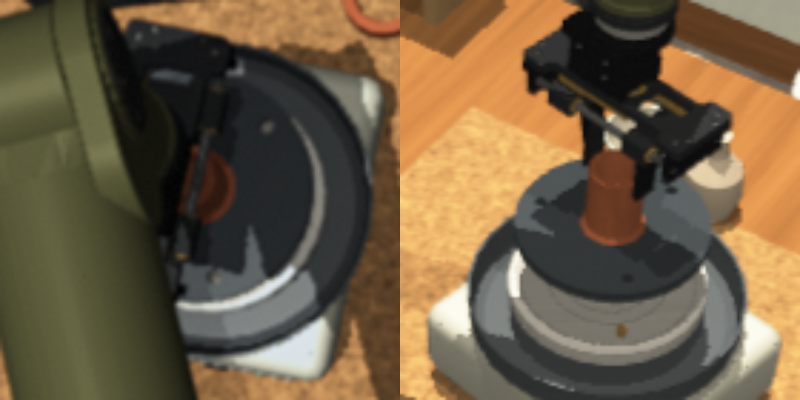

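View pics/wrist3.png

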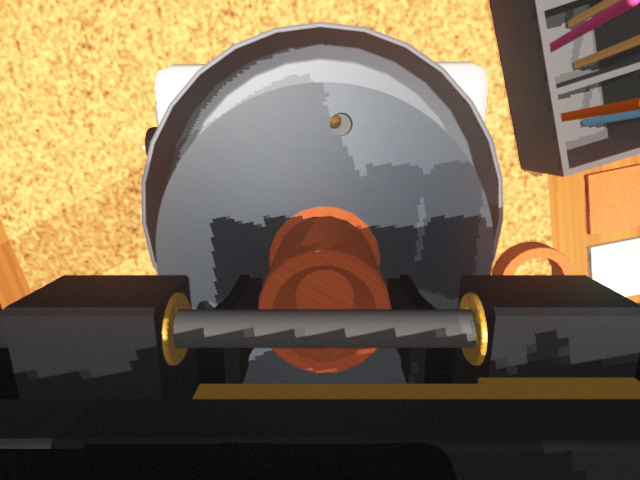

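All three holes show in the scene view. The wrist view shows a brass pin through the top hole, with the hole near (340,124) and the pin near (335,122). I'll measure the held bat from the scene holes and compare it with the pins.

```bash
python3 - <<'E'
from m import *
from plan import *
st()
c=camera_info("scene");im=get_image("scene")[:,:,::-1].copy();st()
s=ctrl.get_state();z0=s["position"][2]-.0375+.010
cv2.imwrite("pics/s4.png",im)
seeds=[(280+x*.35-.3,90+y*.35-.3) for x,y in((140,203),(272,190),(227,278))]
for r in(2,3):
    h=spots(im,seeds,lambda p:255-p.sum(-1)/3,r);f=fit([ray(c,p,z0) for p in h]);print(np.round(h,1).tolist(),f)
a=cv2.resize(im[140:200,315:395],(800,600),interpolation=cv2.INTER_CUBIC);cv2.imwrite("pics/z4.png",a)
cw=camera_info("wrist");w=get_image("wrist")[:,:,::-1].copy();cv2.imwrite("pics/w4.png",w)
print("tool pin angles: predicted pin px", [np.round(proj(cw,(.581+.075*np.cos(np.radians(a)),.201+.075*np.sin(np.radians(a)),.172)),1) for a in(71.5,-48.5,-168.5)])
cv2.imwrite("pics/zw4.png",cv2.resize(w[80:170,280:400],(800,600),interpolation=cv2.INTER_CUBIC))
E
```

```text
t 7.4 p [0.5813 0.1992 0.2664] yaw -11.85 zaxis [-1.0e-04 -1.7e-03 -1.0e+00] F [ 0.16 -1.06 -4.15] T [-0.12  0.07 -0.04] g 0.609 q [-0.85  0.24  0.58  1.44 -0.13  1.5  -0.48]
t 7.45 p [0.5816 0.1985 0.2668] yaw -11.92 zaxis [ 5.0e-04 -1.4e-03 -1.0e+00] F [ 0.04 -0.1  -4.74] T [-0.08  0.06  0.  ] g 0.609 q [-0.85  0.24  0.58  1.44 -0.13  1.5  -0.48]
[[328.6, 161.1], [373.8, 156.3], [358.5, 187.3]] (array([0.58200344, 0.19804816]), array([0.58303769, 0.19869421]), np.float64(0.0743912598555788), array([-167.19875289,   73.06003134,  -48.44338032]), np.float64(-47.527286459049726))
[[329.4, 162.0], [373.6, 154.9], [358.6, 187.4]] (array([0.58214236, 0.19886609]), array([0.58589453, 0.2012575 ]), np.float64(0.0747934924389308), array([-164.42971742,   76.30191769,  -48.93692486]), np.float64(-45.68450296695906))
tool pin angles: predicted pin px [array([335.1, 121.9]), array([402.4, 285.7]), array([230.7, 267.2])]
```

View pics/z4.png

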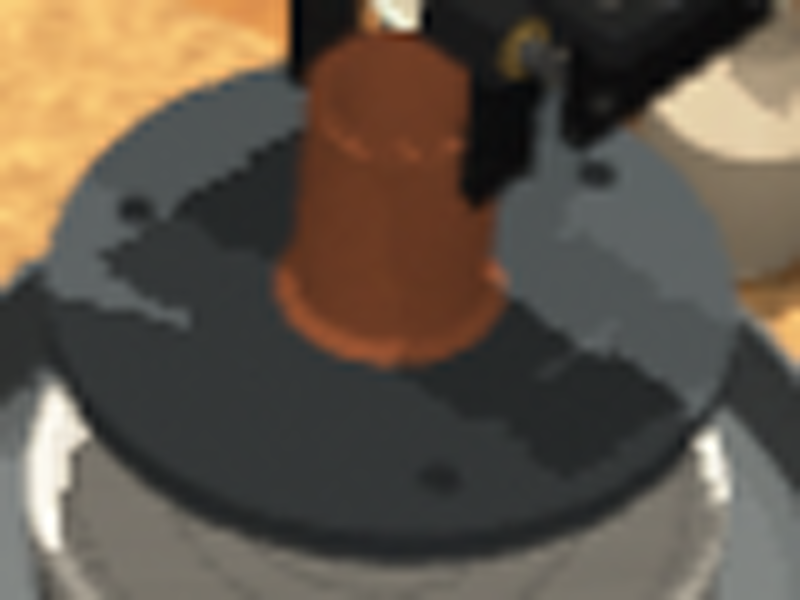

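View pics/zw4.png

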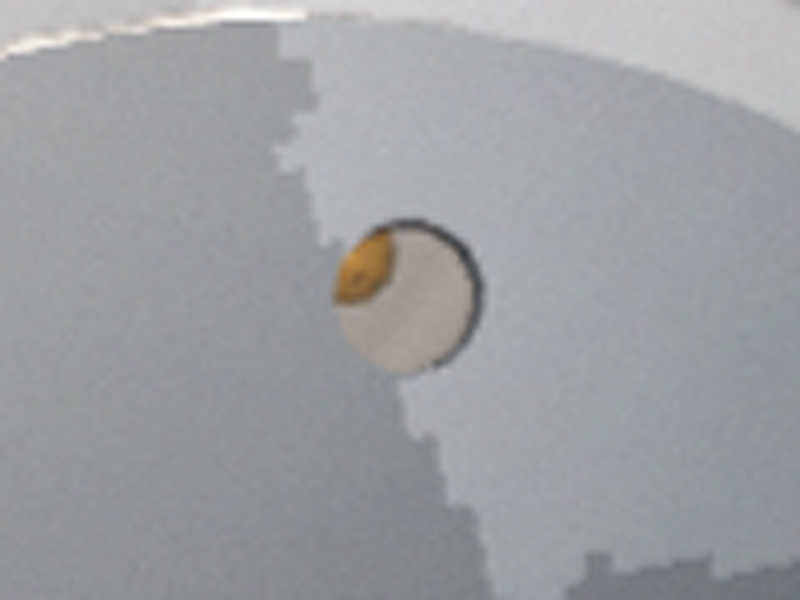

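```bash
python3 - <<'E'
from m import *
from plan import *
st();s=ctrl.get_state();zu=s["position"][2]-.0375
c=camera_info("scene")
h=[(328.55,160.95),(374.65,157.25),(358.75,187.75)]
for dz in(.009,.010,.011): print(fit([ray(c,p,zu+dz) for p in h]))
im=cv2.imread("pics/s4.png")
cw=camera_info("wrist");X=ray(cw,(341.1,123.3),zu+.012);print("wrist hole",X)
x0=s["position"];print("rel",np.hypot(*(X-x0)[:2]),np.degrees(np.arctan2(*(X-x0)[1::-1])))
print("tool yaw")
E
```

```text
t 7.5 p [0.5817 0.1984 0.2671] yaw -11.95 zaxis [ 1.e-03 -9.e-04 -1.e+00] F [ 0.54 -0.46 -4.67] T [-0.11  0.05 -0.02] g 0.61 q [-0.84  0.24  0.58  1.44 -0.13  1.5  -0.48]
(array([0.58322295, 0.19771445]), array([0.58298377, 0.1979169 ]), np.float64(0.07484157602679431), array([-168.48039056,   71.11104727,  -48.63131426]), np.float64(-48.66688517674981))
(array([0.5837159 , 0.19678927]), array([0.58347692, 0.19699154]), np.float64(0.07477515055164652), array([-168.48039056,   71.11104727,  -48.63131426]), np.float64(-48.666885176749815))
(array([0.58420884, 0.19586409]), array([0.58397008, 0.19606618]), np.float64(0.07470872507649877), array([-168.48039056,   71.11104727,  -48.63131426]), np.float64(-48.666885176749815))
wrist hole [0.60581329 0.26939981 0.24155174]
rel 0.07495187786968842 71.27219236898354
tool yaw
```

Angle agrees to 0.2°, and both the wrist camera and TCP put the bat centre at (0.5817,0.1984). That calls for about 3 mm in +y. I'll shift, lower to about 8 mm above the pin tips and look through the hole again.

```bash
python3 -c "
from plan import *
plan((.5806,.2011,.2175),-11.9)"
```

```text
t [ 0.0024 -0.0017  0.0495] r [ 0.0011  0.0007 -0.0008] yaw now -11.95
```

Request:
carry_out(commands=[{"tx":0.001,"ty":-0.001,"tz":0.005,"rx":0,"ry":0,"rz":0,"jaw":0.4},{"tx":0.0024,"ty":-0.0017,"tz":0.015,"rx":0,"ry":0,"rz":0,"jaw":0.4},{"tx":0.0024,"ty":-0.0017,"tz":0.027,"rx":0,"ry":0,"rz":0,"jaw":0.4},{"tx":0.0024,"ty":-0.0017,"tz":0.038,"rx":0,"ry":0,"rz":0,"jaw":0.4},{"tx":0.0024,"ty":-0.0017,"tz":0.046,"rx":0,"ry":0,"rz":0,"jaw":0.4},{"tx":0.0024,"ty":-0.0017,"tz":0.0495,"rx":0,"ry":0,"rz":0,"jaw":0.4},{"tx":0.0024,"ty":-0.0017,"tz":0.0495,"rx":0,"ry":0,"rz":0,"jaw":0.4},{"tx":0.0024,"ty":-0.0017,"tz":0.0495,"rx":0,"ry":0,"rz":0,"jaw":0.4},{"tx":0.0024,"ty":-0.0017,"tz":0.0495,"rx":0,"ry":0,"rz":0,"jaw":0.4}])

```text
time: 8.62
position: [0.5807, 0.2034, 0.218]
tool_rot: [2.437, 1.981, 0.003]
ft_force: [0.5, 0.3, -4.1]
grip_width: 0.611
```

```bash
python3 - <<'E'
from m import *
from plan import *
st()
cw=camera_info("wrist");w=get_image("wrist")[:,:,::-1].copy();cv2.imwrite("pics/w5.png",w)
im=get_image("scene")[:,:,::-1].copy();cv2.imwrite("pics/s5.png",im);st()
cv2.imwrite("pics/zw5.png",cv2.resize(w[80:170,280:400],(800,600),interpolation=cv2.INTER_CUBIC))
cv2.imwrite("pics/zs5.png",cv2.resize(im[150:210,315:395],(800,600),interpolation=cv2.INTER_CUBIC))
plan((.5806,.2011,.2175),-11.9)
E
```

```text
t 8.62 p [0.5807 0.2034 0.218 ] yaw -11.8 zaxis [ 1.8e-03  4.0e-04 -1.0e+00] F [ 0.49  0.29 -4.07] T [-0.09  0.05  0.03] g 0.611 q [-0.85  0.25  0.57  1.52 -0.14  1.4  -0.48]
t 8.72 p [0.5805 0.2034 0.2179] yaw -11.8 zaxis [ 1.5e-03  2.0e-04 -1.0e+00] F [ 0.51  0.33 -4.7 ] T [-0.06  0.09  0.03] g 0.608 q [-0.85  0.25  0.57  1.52 -0.14  1.4  -0.48]
t [-0.0022  0.0005  0.0004] r [ 0.0014 -0.0005  0.0017] yaw now -11.8
```

View pics/zw5.png

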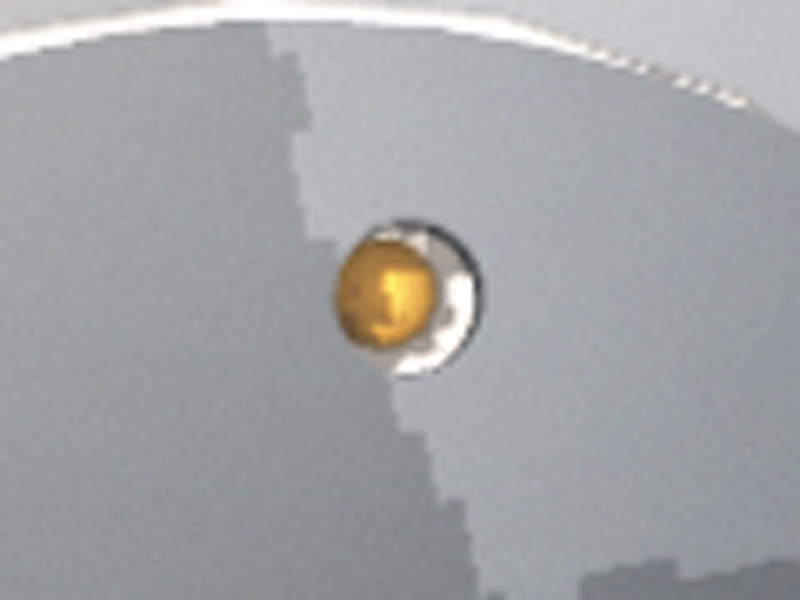

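View pics/zs5.png

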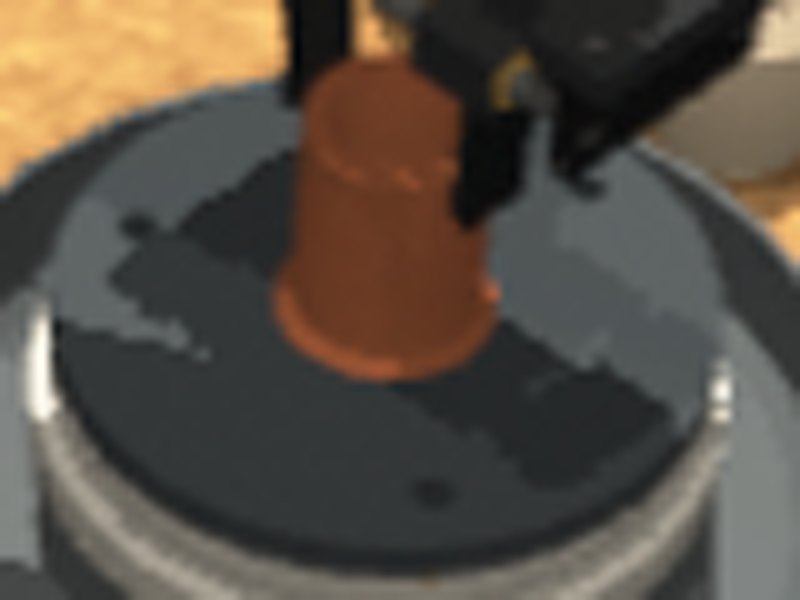

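```bash
python3 - <<'E'
from m import *
from plan import *
st();s=ctrl.get_state();zu=s["position"][2]-.0375
cw=camera_info("wrist")
k=80/12*1.0
cv=lambda u,v:((u+.5)/6.667-.5+280,(v+.5)/6.667-.5+80)
H=ray(cw,cv(408,297),zu+.012);P=ray(cw,cv(380,295),.170)
print(zu,"hole",H,"pin",P,"P-H",P-H)
print("pin dia",np.linalg.norm(ray(cw,cv(380,238),.169)-ray(cw,cv(380,352),.169)),"hole dia",np.linalg.norm(ray(cw,cv(408,219),zu+.012)-ray(cw,cv(408,375),zu+.012)))
a=np.radians(71.4);print("bat c from hole",H[:2]-.075*np.array([np.cos(a),np.sin(a)]),"wheel c from pin",P[:2]-.075*np.array([np.cos(a),np.sin(a)]))
E
```

```text
t 8.72 p [0.5805 0.2034 0.2179] yaw -11.8 zaxis [ 1.5e-03  2.0e-04 -1.0e+00] F [ 0.51  0.33 -4.7 ] T [-0.06  0.09  0.03] g 0.608 q [-0.85  0.25  0.57  1.52 -0.14  1.4  -0.48]
0.18037020846093543 hole [0.60423366 0.27411027 0.19237021] pin [0.60288426 0.27504029 0.17      ] P-H [-0.0013494   0.00093002 -0.02237021]
pin dia 0.009458909190512666 hole dia 0.011703372513416275
bat c from hole [0.58031171 0.20302764] wheel c from pin [0.57896231 0.20395766]
```

```bash
python3 - <<'E'
from m import *
c=camera_info("scene");u=lambda d:.075*np.array([np.cos(np.radians(d)),np.sin(np.radians(d))])
for px,a in(((328.55,172.25),-168.55),((358.25,199.15),-48.55)):
    for z in (.1895,.1905): print(a,ray(c,px,z)[:2]-u(a))
# second pin views
for px,a in(((327.9,178.1),-168.55),((372.2,174.4),71.45),((357,204.7),-48.55)): print(ray(c,px,.1695)[:2]-u(a))
E
```

```text
-168.55 [0.58127746 0.20329349]
-168.55 [0.58181401 0.20241482]
-48.55 [0.58220816 0.20300421]
-48.55 [0.58263917 0.20216094]
[0.58206425 0.19977895]
[0.58174097 0.19917749]
[0.58163686 0.19997204]
```

Measured in the wrist view, the pin is 9.46 mm and the hole 11.7 mm across, so that measurement is good. It puts the pin (-1.3,+0.9) mm from the hole. The scene view agrees on x, about -1.5 mm, once the brass centroid is taken at mid-pin height. I'll correct and go 5 mm lower.

Request:
carry_out(commands=[{"tx":0.0003,"ty":-0.0007,"tz":0.0,"rx":0,"ry":0,"rz":0,"jaw":0.4},{"tx":0.0004,"ty":-0.0014,"tz":0.002,"rx":0,"ry":0,"rz":0,"jaw":0.4},{"tx":0.0004,"ty":-0.0014,"tz":0.004,"rx":0,"ry":0,"rz":0,"jaw":0.4},{"tx":0.0004,"ty":-0.0014,"tz":0.005,"rx":0,"ry":0,"rz":0,"jaw":0.4},{"tx":0.0004,"ty":-0.0014,"tz":0.005,"rx":0,"ry":0,"rz":0,"jaw":0.4},{"tx":0.0004,"ty":-0.0014,"tz":0.005,"rx":0,"ry":0,"rz":0,"jaw":0.4},{"tx":0.0004,"ty":-0.0014,"tz":0.005,"rx":0,"ry":0,"rz":0,"jaw":0.4},{"tx":0.0004,"ty":-0.0014,"tz":0.005,"rx":0,"ry":0,"rz":0,"jaw":0.4}])

```text
time: 9.72
position: [0.5792, 0.204, 0.2126]
tool_rot: [2.437, 1.981, 0.001]
ft_force: [0.1, -0.2, -5.0]
grip_width: 0.612
```

```bash
python3 - <<'E'
from m import *
from plan import *
st()
w=get_image("wrist")[:,:,::-1].copy();cv2.imwrite("pics/w6.png",w);st()
cv2.imwrite("pics/zw6.png",cv2.resize(w[80:170,280:400],(800,600),interpolation=cv2.INTER_CUBIC))
E
```

```text
t 9.72 p [0.5792 0.204  0.2126] yaw -11.8 zaxis [ 1.2e-03  1.0e-04 -1.0e+00] F [ 0.13 -0.17 -5.03] T [-0.02  0.06 -0.01] g 0.612 q [-0.85  0.25  0.57  1.53 -0.14  1.39 -0.48]
t 9.78 p [0.5791 0.204  0.2126] yaw -11.8 zaxis [ 0.0011 -0.     -1.    ] F [-0.12 -0.13 -4.05] T [-0.07  0.1  -0.06] g 0.61 q [-0.85  0.25  0.57  1.53 -0.14  1.39 -0.48]
```

View pics/zw6.png

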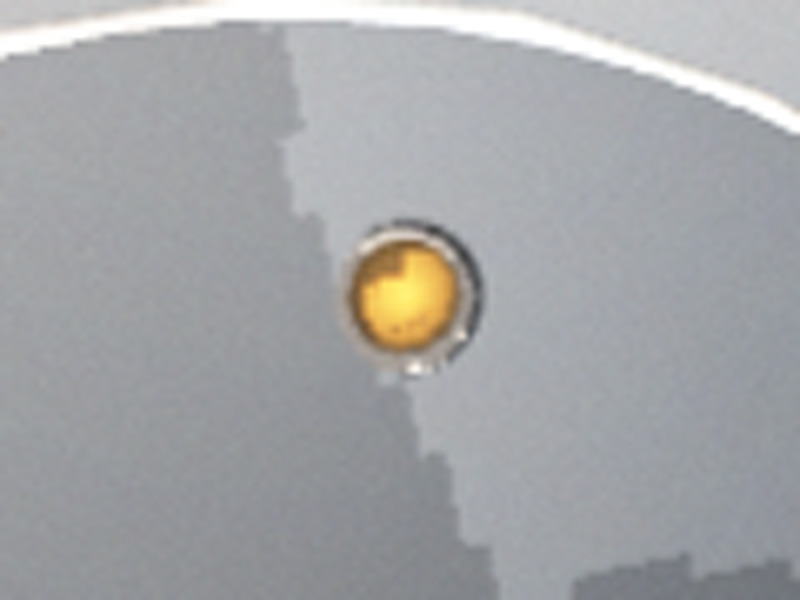

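```bash
python3 - <<'E'
from m import *
from plan import *
s=ctrl.get_state();zu=s["position"][2]-.0375
cw=camera_info("wrist")
cv=lambda u,v:((u+.5)/6.667-.5+280,(v+.5)/6.667-.5+80)
H=ray(cw,cv(409,297),zu+.012);P=ray(cw,cv(405,296),.1690)
print(zu,"P-H",P-H)
E
```

```text
0.1750961656907334 P-H [ 0.00047084  0.00036516 -0.01809617]
```

The pin is now centred in the hole to about 0.5 mm, at zoom pixels (405,296) and (409,297). I'll lower slowly and watch the force.

Request:
carry_out(commands=[{"tx":0.0003,"ty":0.0002,"tz":0.001,"rx":0,"ry":0,"rz":0,"jaw":0.4},{"tx":0.0003,"ty":0.0002,"tz":0.002,"rx":0,"ry":0,"rz":0,"jaw":0.4},{"tx":0.0003,"ty":0.0002,"tz":0.003,"rx":0,"ry":0,"rz":0,"jaw":0.4},{"tx":0.0003,"ty":0.0002,"tz":0.004,"rx":0,"ry":0,"rz":0,"jaw":0.4},{"tx":0.0003,"ty":0.0002,"tz":0.005,"rx":0,"ry":0,"rz":0,"jaw":0.4},{"tx":0.0003,"ty":0.0002,"tz":0.005,"rx":0,"ry":0,"rz":0,"jaw":0.4},{"tx":0.0003,"ty":0.0002,"tz":0.005,"rx":0,"ry":0,"rz":0,"jaw":0.4}])

```text
time: 10.65
position: [0.5794, 0.2043, 0.2076]
tool_rot: [2.438, 1.981, 0.001]
ft_force: [0.5, -0.2, -4.9]
grip_width: 0.61
```

```bash
python3 -c "
from plan import *
st()"
```

```text
t 10.65 p [0.5794 0.2043 0.2076] yaw -11.8 zaxis [ 0.0011  0.     -1.    ] F [ 0.52 -0.2  -4.86] T [-0.1   0.05  0.02] g 0.61 q [-0.85  0.26  0.57  1.54 -0.14  1.38 -0.48]
```

Request:
carry_out(commands=[{"tx":0,"ty":0,"tz":0.001,"rx":0,"ry":0,"rz":0,"jaw":0.4},{"tx":0,"ty":0,"tz":0.002,"rx":0,"ry":0,"rz":0,"jaw":0.4},{"tx":0,"ty":0,"tz":0.003,"rx":0,"ry":0,"rz":0,"jaw":0.4},{"tx":0,"ty":0,"tz":0.003,"rx":0,"ry":0,"rz":0,"jaw":0.4}])

```text
time: 11.15
position: [0.5793, 0.2042, 0.2044]
tool_rot: [2.438, 1.981, 0.001]
ft_force: [-0.9, 0.2, -3.8]
grip_width: 0.615
```

```bash
python3 -c "
from plan import *
st()"
```

```text
t 11.15 p [0.5793 0.2042 0.2044] yaw -11.8 zaxis [ 8.e-04 -1.e-04 -1.e+00] F [-0.9   0.2  -3.81] T [-0.03  0.03  0.  ] g 0.615 q [-0.85  0.26  0.57  1.55 -0.14  1.38 -0.48]
```

The underside is about 5 mm below the tips with no added force, so the pins are in the holes. I'll continue down.

Request:
carry_out(commands=[{"tx":0,"ty":0,"tz":0.001,"rx":0,"ry":0,"rz":0,"jaw":0.4},{"tx":0,"ty":0,"tz":0.002,"rx":0,"ry":0,"rz":0,"jaw":0.4},{"tx":0,"ty":0,"tz":0.003,"rx":0,"ry":0,"rz":0,"jaw":0.4},{"tx":0,"ty":0,"tz":0.004,"rx":0,"ry":0,"rz":0,"jaw":0.4},{"tx":0,"ty":0,"tz":0.005,"rx":0,"ry":0,"rz":0,"jaw":0.4},{"tx":0,"ty":0,"tz":0.005,"rx":0,"ry":0,"rz":0,"jaw":0.4}])

```text
time: 11.9
position: [0.5793, 0.2043, 0.1995]
tool_rot: [2.438, 1.981, 0.001]
ft_force: [-0.9, 0.7, -4.3]
grip_width: 0.611
```

```bash
python3 -c "
from plan import *
st()"
```

```text
t 11.9 p [0.5793 0.2043 0.1995] yaw -11.8 zaxis [ 8.e-04 -1.e-04 -1.e+00] F [-0.89  0.68 -4.3 ] T [-0.09  0.09  0.  ] g 0.611 q [-0.85  0.26  0.57  1.55 -0.14  1.37 -0.48]
```

Request:
carry_out(commands=[{"tx":0,"ty":0,"tz":0.0005,"rx":0,"ry":0,"rz":0,"jaw":0.4},{"tx":0,"ty":0,"tz":0.001,"rx":0,"ry":0,"rz":0,"jaw":0.4},{"tx":0,"ty":0,"tz":0.0015,"rx":0,"ry":0,"rz":0,"jaw":0.4},{"tx":0,"ty":0,"tz":0.002,"rx":0,"ry":0,"rz":0,"jaw":0.4},{"tx":0,"ty":0,"tz":0.002,"rx":0,"ry":0,"rz":0,"jaw":0.4}])

```text
time: 12.52
position: [0.5794, 0.2043, 0.1976]
tool_rot: [2.438, 1.981, 0.001]
ft_force: [-0.0, -1.1, -4.5]
grip_width: 0.612
```

```bash
python3 -c "
from plan import *
st()"
```

```text
t 12.53 p [0.5794 0.2043 0.1976] yaw -11.8 zaxis [ 0.0011  0.     -1.    ] F [-0.04 -1.09 -4.51] T [-0.1   0.11  0.04] g 0.612 q [-0.85  0.26  0.57  1.56 -0.14  1.36 -0.48]
```

Request:
carry_out(commands=[{"tx":0,"ty":0,"tz":0.0005,"rx":0,"ry":0,"rz":0,"jaw":0.4},{"tx":0,"ty":0,"tz":0.001,"rx":0,"ry":0,"rz":0,"jaw":0.4},{"tx":0,"ty":0,"tz":0.001,"rx":0,"ry":0,"rz":0,"jaw":0.4},{"tx":0,"ty":0,"tz":0.001,"rx":0,"ry":0,"rz":0,"jaw":0.4}])

```text
time: 13.02
position: [0.5795, 0.2043, 0.1975]
tool_rot: [2.438, 1.981, 0.002]
ft_force: [-3.2, -0.7, 4.3]
grip_width: 0.617
```

```bash
python3 -c "
from plan import *
st()"
```

```text
t 13.03 p [0.5795 0.2043 0.1975] yaw -11.8 zaxis [ 1.6e-03  5.0e-04 -1.0e+00] F [-3.19 -0.68  4.31] T [-0.28  0.87  0.05] g 0.617 q [-0.85  0.26  0.57  1.56 -0.14  1.36 -0.48]
```

Contact at TCP z 0.1975 puts the underside at about 0.160, with roughly 9 N of support. That is where the bat should be home. I'll check before releasing.

```bash
python3 - <<'E'
from m import *
w=get_image("wrist")[:,:,::-1].copy();im=get_image("scene")[:,:,::-1].copy()
a=cv2.resize(w[80:170,280:400],(400,300),interpolation=cv2.INTER_CUBIC)
b=cv2.resize(im[155:230,305:405],(400,300),interpolation=cv2.INTER_CUBIC)
cv2.imwrite("pics/z7.png",np.hstack([a,b]))
E
```

```text
(no output)
```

View pics/z7.png

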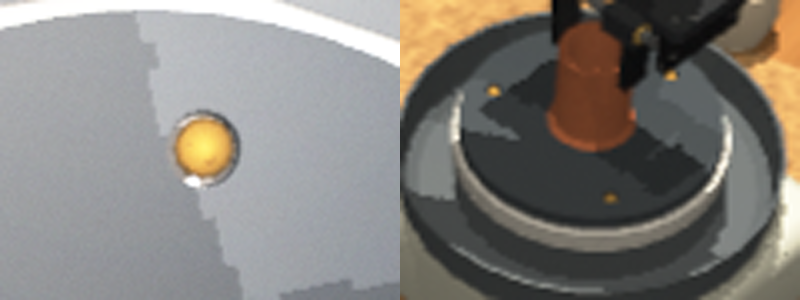

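The scene view shows brass in all three holes and the bat flat on the head. I'll release and back off straight up.

Request:
carry_out(commands=[{"tx":0,"ty":0,"tz":-0.0005,"rx":0,"ry":0,"rz":0,"jaw":0.62},{"tx":0,"ty":0,"tz":-0.0005,"rx":0,"ry":0,"rz":0,"jaw":0.7},{"tx":0,"ty":0,"tz":-0.0005,"rx":0,"ry":0,"rz":0,"jaw":0.85},{"tx":0,"ty":0,"tz":-0.0005,"rx":0,"ry":0,"rz":0,"jaw":1},{"tx":0,"ty":0,"tz":-0.0005,"rx":0,"ry":0,"rz":0,"jaw":1},{"tx":0,"ty":0,"tz":-0.0005,"rx":0,"ry":0,"rz":0,"jaw":1}])

```text
time: 13.88
position: [0.5795, 0.2042, 0.197]
tool_rot: [2.437, 1.981, 0.001]
ft_force: [0.3, -0.3, 0.1]
grip_width: 0.986
```

```bash
python3 -c "
from plan import *
st()"
```

```text
t 13.88 p [0.5795 0.2042 0.197 ] yaw -11.8 zaxis [ 1.1e-03 -1.0e-04 -1.0e+00] F [ 0.35 -0.26  0.14] T [-0.11  0.03  0.  ] g 0.986 q [-0.85  0.26  0.57  1.56 -0.14  1.36 -0.48]
```

Request:
carry_out(commands=[{"tx":0,"ty":0,"tz":-0.01,"rx":0,"ry":0,"rz":0,"jaw":1},{"tx":0,"ty":0,"tz":-0.03,"rx":0,"ry":0,"rz":0,"jaw":1},{"tx":0,"ty":0,"tz":-0.06,"rx":0,"ry":0,"rz":0,"jaw":1},{"tx":0,"ty":0,"tz":-0.1,"rx":0,"ry":0,"rz":0,"jaw":1},{"tx":-0.04,"ty":0,"tz":-0.14,"rx":0,"ry":0,"rz":0,"jaw":1},{"tx":-0.1,"ty":0,"tz":-0.16,"rx":0,"ry":0,"rz":0,"jaw":1},{"tx":-0.15,"ty":0,"tz":-0.16,"rx":0,"ry":0,"rz":0,"jaw":1},{"tx":-0.2,"ty":0,"tz":-0.16,"rx":0,"ry":0,"rz":0,"jaw":1},{"tx":-0.25,"ty":0,"tz":-0.16,"rx":0,"ry":0,"rz":0,"jaw":1},{"tx":-0.28,"ty":0,"tz":-0.16,"rx":0,"ry":0,"rz":0,"jaw":1},{"tx":-0.28,"ty":0,"tz":-0.16,"rx":0,"ry":0,"rz":0,"jaw":1},{"tx":-0.28,"ty":0,"tz":-0.16,"rx":0,"ry":0,"rz":0,"jaw":1}])

```text
time: 15.38
position: [0.5223, -0.0686, 0.3574]
tool_rot: [2.436, 1.983, 0.003]
ft_force: [0.6, 0.3, -0.5]
grip_width: 1.001
```

```bash
python3 -c "
from m import *
from plan import *
st()
a=get_image('top')[:,:,::-1];b=get_image('scene')[:,:,::-1]
cv2.imwrite('pics/s8.png',b);cv2.imwrite('pics/t8.png',a)
cv2.imwrite('pics/z8.png',np.hstack([cv2.resize(a[187:307,180:300],(400,400),interpolation=cv2.INTER_CUBIC),cv2.resize(b[140:240,305:405],(400,400),interpolation=cv2.INTER_CUBIC)]))
"
```

```text
t 15.38 p [ 0.5223 -0.0686  0.3574] yaw -11.73 zaxis [ 1.7e-03  9.0e-04 -1.0e+00] F [ 0.6   0.3  -0.49] T [-0.05  0.07  0.02] g 1.001 q [-0.65  0.01  0.74  1.48 -0.01  1.65 -0.11]
```

View pics/z8.png

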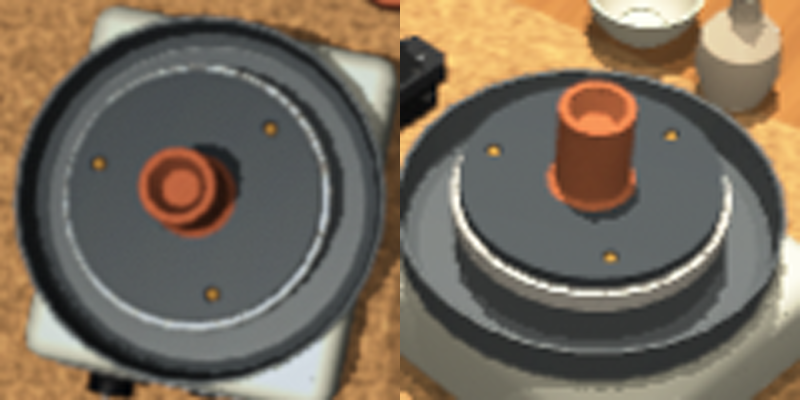

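View pics/s8.png

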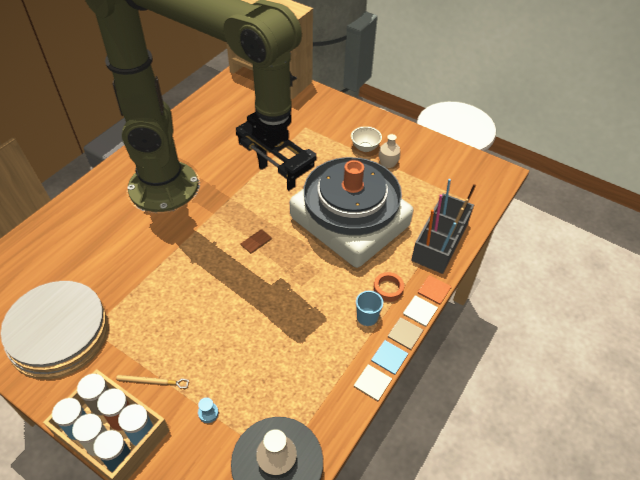

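All three pins show in the holes, at top-view zoom pixels (99,163), (270,129) and (211,294). The rim gap is even, the bystanders haven't moved and the robot is clear, so I'm handing in.

```bash
python3 -c "
from bench import ctrl
print(ctrl.close_job())"
```

```text
the job is handed in; nothing more can be done
None
```

The chuck is mounted on the wheel head with all three pins in its holes. I handed the job in at about 15.5 s; no verdict was reported.

I gripped the stub, lifted the chuck and turned it about -16° to match the pins. I centred one hole over its pin by looking through it with the wrist camera. Then I lowered the chuck in small steps, reaching about 9 N at contact, let go and backed off.

**Last checks**
- **Height:** the TCP stood exactly 160 mm above its height when I gripped the chuck on the table, so the bat's underside lies on the head. This comes from the arm's own reading, not from a camera.
- **Fit:** the top and scene pictures show brass in all three holes, an even rim gap and a level bat.
- **Release:** the wrist force went back to about 0 after I opened the jaws, and the arm stands clear of everything.
- **Other things:** by eye, none of the other things on the table had moved; I did not measure them.

**Disagreements**
- **Wheel centre:** the cameras first disagreed by 2–3 mm on it, so I relied on the wrist view for the final alignment.
- **First move call:** it was refused as invalid because some row keys were missing, and nothing moved.

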